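# Scrap a run test tile through the sprung flap of the shard bin

### The arm

A 7-joint arm with a two-finger parallel gripper is mounted at the origin on the work surface. World frame = base frame: x ahead of the robot, y to its left, z up, the work surface at z = 0. Lengths are in m, angles in rad, forces in N, time in s.
With the tool pointing down it reaches from about 0.425 to 0.875 m from the base axis. Payload 4.7 kg.
Tool frame: the origin (TCP) lies on the centre line of the jaws, within the pads' length; the fingertips stand ahead of it and the grasp point (between the pads) lies 2 mm behind it (nose_length is the z of the fingertips in the tool frame, in m); z points along the fingers, y is the line along which they close (so a half turn about z gives the same grasp; the last joint's range is limited). The gripper opens to 87 mm and grips with 3 to 60 N. Pads are 19 mm wide; open, the fingers measure 117 mm over their backs; the gripper's body (75 mm by 190 mm) begins 51 mm behind the grasp point.
Start: joints at [1.133, 0.321, -0.07, 1.45, 0.023, 1.371, -0.057], TCP at [0.284, -0.585, 0.24] pointing down, gripper open.
Joint ranges: [-2.86, 2.86], [-0.3, 2.09], [-1.38, 1.24], [0.06, 2.45], [-1.56, 4.7], [0.09, 2.05], [-2.69, 2.69]. Speed limits (rad/s): [2.57, 2.57, 3.14, 3.14, 3.14, 3.14, 3.14].

### API

Orientations are given as a rotation vector (axis times angle).
In Python, from bench import * gives the robot as it stands.
- The arm moves only by the tool send_rows, never from a script. Its arguments are lists of equal length, an entry for each row: "xyz": the shift along the tool's x, y, z in mm, a list of three; "dr": the turn, a rotation vector about the tool's x, y, z in rad, a list of three. A call has exactly 10 rows; each row is the pose to reach, as a shift and turn from the pose commanded when the call began, along the tool's axes at that moment; what a row does not reach only later rows make up. A row lasts 1/12 s, in which the tool goes at most 41.7 mm and 7.16 degrees, less where a joint would pass 70% of its speed; a pose out of reach is approached as far as the arm can. A call with a gripper value outside its range is refused whole. "jaw" is the finger opening in mm, from 0 to 87, set as the call begins (left out, the last holds). The fingers move at their own pace and stop on an object; "grip_force" is the grip in N (left out, the last holds). Time passes only in rows, so rows that repeat a pose let the fingers close, or fill a call up. It gives the time, the measured TCP pose, the force, the opening and the grip force at its end, in the units of the state.
- get_state(): the state, without advancing time (a new reading comes with each control period).
- get_image(name): name is "side" or "top"; returns the picture (480x640x3 uint8, red, green, blue); there is no depth.
- calibration(name): a dict with "vfov" (degrees; the focal length in pixels is half the picture's height over the tangent of half this angle, whatever the lens; pixels are square), "cx", "cy" (the principal point, pixels), "rvec" (rotation vector, rad) and "tvec" (3), from world to camera coordinates, as OpenCV has them. Camera axes: x right, y down, z forward; pixel columns grow to the right and rows downward; lengths in m; the calibration is good to about 2 mm. A picture is of the moment at which its call begins. calibration takes no time and is no camera call.
- close_job(): hands the job in; it is judged then, once.
The state is a dict: "time": time; "joint_positions": joint angles; "qd": joint speeds; "joint_torque": joint torques, N m; "position": TCP position; "tool_rot": TCP orientation; "ft_force": force on the tool from outside, world axes, zero at the start; "torque": the same for the moment, N m; "grip_width": opening from 0.0 (shut) to 1.0 (fully open); "grip_force": force on a finger pad.
Only numpy, scipy, OpenCV 4.12 (cv2) and the standard library are available. Lean on these libraries where they do the work, as an engineer would, in place of code of your own. Each camera call takes 0.05 s, during which the arm holds its last target. There are 200 camera calls.

### The job

The glaze has run on the red test tile, so scrap it: take it off the ware board and, keeping hold of it, push it down through the sprung dust flap in the lid of the shard bin, the tile itself opening the flap, until it can drop inside and the flap springs shut behind it. Leave the blue and green tiles standing on the board and everything else on the table where it is.

Things in the scene. Friction and masses are not known exactly. Their poses are not given: they have to be found in the camera images.
- tile_red: the spoilt test tile: upright T-shaped stoneware tile standing on its foot, upper 65 mm glazed red with red runs down to the foot, about 110 g. Foot 44 (own x) x 50 (own y) x 8 mm high; upright web in the middle of the foot, 8 mm thick (own x), 50 mm wide (own y), its top 110 mm above the origin. Origin: centre of the underside of the foot, z up. Grip the web near its top, across the 8 mm
- tile_red_mid (a point): point in the web of the red tile, 52 mm above the underside of its foot
- tile_blue: good test tile with blue glaze, same shape and size and axes as the red one; stays on the board
- tile_green: good test tile with pale green glaze, same shape and size and axes as the red one; stays on the board
- ware_board: fixed plywood ware board, 110 (own x) x 300 (own y) x 16 mm high, with the three tiles standing in a row along its y, about 88 mm apart, webs along the row, in any order. Origin: centre of its underside
- bin: fixed bench-top shard bin: grey tub, flat black lid 240 (own x) x 210 (own y) mm, lid top 176 mm above the origin, inner floor 8 mm above it. Throat in the middle of the lid 96 (own x) x 124 (own y) mm, with a 6 mm thick collar round it up to 185 mm that leaves the same 96 x 124 mm free. Origin: centre of the underside; own -x is the front with the yellow plate
- throat (a point): centre of the throat at the level of the top of the collar, 185 mm above the bin's underside and 15 mm above the shut flap's middle plane; axes as the bin's
- flap (a joint): angle in rad of the sprung steel flap closing the throat: 0 shut (level), growing as its free edge swings DOWN into the bin, stop at 1.4. Plate 90 (bin x) x 118 (bin y) x 3 mm; hinge line along the bin's y, 47 mm to the bin's +x side of the throat centre and 170 mm above the bin's underside; the free edge, with a yellow strip on top, is on the bin's -x side
- flap_edge (a point): middle of the flap's free edge, when shut 45 mm to the bin's -x side of the throat centre. The spring needs about 0.11 N m about the hinge to start opening and 0.19 N m at 1.2 rad: a tile set on it does not open it, a tile let go half-way in is lifted back out; let go with its top just below the collar, web along the hinge, it drops, and the flap springs shut in about half a second
- mug: grey clay mug, 82 mm across, 92 mm high, standing; leave it
- glaze_jar: white jar with black cap, 72 mm across, 85 mm high; leave it
- glaze_brush: brush lying on the table beyond the right-hand end of the board; leave it
- rib: flat wooden rib, 50 x 95 x 6 mm, lying; leave it
- fettling_knife: small knife with a wooden handle, 160 mm long, lying; leave it
There are look-alikes about, which are no part of the job. What is shaped like the tile_red but yellow is not meant.

How it is judged:
By the outcome, as a careful person would: the job done as asked, in the order asked, and still so for the second after the job is handed in, with the robot touching nothing.
It also fails if it takes over 40 s, if anything falls off the work surface, if the arm or the gripper's body presses on something with over 40 N, if the wrist force passes 120 N, or if a joint passes its speed limit or range.

## Working session

There is one attempt and no reset: what is moved stays moved. The work goes in short steps, Python scripts to look and compute and a tool call to move; the robot and the scene stay as the last step left them, time stands still between calls to the robot, and variables do not carry over. Pictures are saved under pics/ and viewed, at most 10 in all, crops included, and the job is handed in when it is done.

Besides the shell and the picture viewer there is one more tool, called as a command line: name --argument value ..., lists and objects as JSON in quotes. send_rows: Moves the arm, as the interface text tells. Its arguments: {"type":"object","properties":{"xyz":{"type":"array"},"dr":{"type":"array"},"jaw":{"type":"number"},"grip_force":{"type":"number"}},"required":["xyz","dr"]}

```bash
mkdir -p pics; ls; python3 - <<'E'
from bench import *
import cv2
for n in("side","top"):
    im=get_image(n); cv2.imwrite(f"pics/{n}0.png",im[:,:,::-1]); c=calibration(n); print(n,c)
s=get_state(); print({k:s[k] for k in("time","position","tool_rot","ft_force","grip_width")}); 
try: print(nose_length)
except Exception as e: print(e)
E
```

```text
pics
side {'vfov': 52.9592996689947, 'cx': 320.88242289724883, 'cy': 241.60774585407205, 'rvec': array([ 0.94227303, -2.37509418,  1.16872722]), 'tvec': array([0.37441667, 0.33891712, 1.0501269 ])}
top {'vfov': 50.74805558413932, 'cx': 326.18440198523535, 'cy': 235.67920555725055, 'rvec': array([ 2.14001074, -2.132071  ,  0.14324901]), 'tvec': array([-0.02761586,  0.53656829,  1.2588963 ])}
{'time': 0.1, 'position': array([ 0.28352725, -0.58439263,  0.23855319]), 'tool_rot': array([-3.06015485e+00, -7.03282978e-01,  7.65988355e-04]), 'ft_force': array([ 1.08114133, -0.41790566,  0.31071449]), 'grip_width': 0.9970750524662839}
0.017
```

View pics/side0.png

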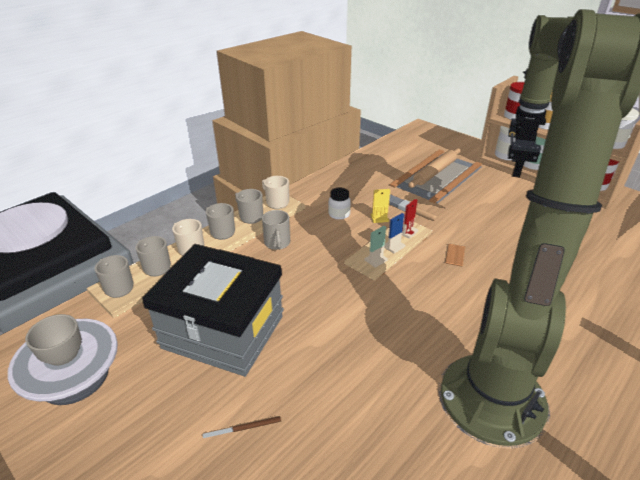

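View pics/top0.png

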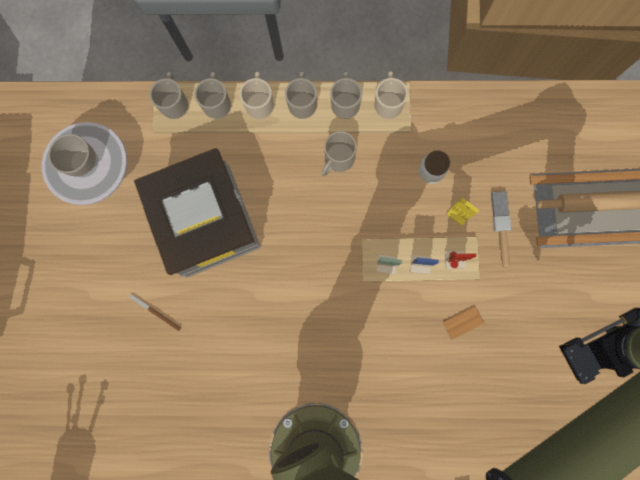

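Candidates in the top view: red tile (462,260) on the board, with blue (425,262) and green (390,262) beside it. The yellow look-alike is at (462,211), off the board, and red shelf jars show in the side view at (515,95) and (607,170). By the description I choose the red tile on the board's right-hand end, at side (411,215).

```bash
cat > h.py <<'E'
import numpy as np, cv2
from bench import *
def cam(n):
    c=calibration(n); f=240/np.tan(np.radians(c["vfov"])/2)
    K=np.array([[f,0,c["cx"]],[0,f,c["cy"]],[0,0,1]]); R=cv2.Rodrigues(c["rvec"])[0]; return K,R,c["tvec"]
def ray(n,p):
    K,R,t=cam(n); p=np.atleast_2d(p).astype(float)
    d=np.c_[p,np.ones(len(p))]@np.linalg.inv(K).T@R; return -R.T@t,d
def cast(n,p,z):
    o,d=ray(n,p); return (o+d*((z-o[2])/d[:,2])[:,None])[:,:2]
def proj(n,P):
    K,R,t=cam(n); q=(np.atleast_2d(P)@R.T+t)@K.T; return q[:,:2]/q[:,2:]
def big(mask):
    c,_=cv2.findContours(mask.astype(np.uint8),cv2.RETR_EXTERNAL,cv2.CHAIN_APPROX_NONE); return max(c,key=cv2.contourArea)
E
python3 - <<'E'
from h import *
t=cv2.imread("pics/top0.png"); s=cv2.imread("pics/side0.png")
a=cv2.resize(t[225:295,355:490],None,fx=4,fy=4,interpolation=cv2.INTER_CUBIC)[:280,:540]
b=cv2.resize(s[170:280,340:450],None,fx=5,fy=5,interpolation=cv2.INTER_CUBIC)
b=cv2.resize(b,(400,400)); c=cv2.resize(t[140:280,130:270],(400,400),interpolation=cv2.INTER_CUBIC)
o=np.zeros((600,800,3),np.uint8); o[:200,:400]=cv2.resize(a,(400,200)); o[200:,:400]=b; o[200:,400:]=c
cv2.imwrite("pics/crop1.png",o)
h=cv2.cvtColor(t,cv2.COLOR_BGR2HSV); H,S,V=[h[...,i].astype(int) for i in range(3)]
yy,xx=np.mgrid[:480,:640]
reg=lambda x0,x1,y0,y1:(xx>x0)&(xx<x1)&(yy>y0)&(yy<y1)
masks={"red":((H<6)|(H>172))&(S>170)&reg(430,490,235,290),"blue":(H>105)&(H<125)&(S>120)&reg(400,450,240,290),
"green":(H>70)&(H<100)&(S>40)&reg(365,410,240,290)}
for k,m in masks.items():
    r=cv2.minAreaRect(big(m)); print(k,m.sum(),r, cast("top",r[0],.126))
lid=(V<70)&reg(120,270,140,285); r=cv2.minAreaRect(big(cv2.morphologyEx(lid.astype(np.uint8),cv2.MORPH_CLOSE,np.ones((9,9)))))
B=cv2.boxPoints(r); print("lid",r,B); P=cast("top",B,.176); print(P,P.mean(0),np.linalg.norm(np.roll(P,-1,0)-P,axis=1))
fl=(V>120)&reg(155,230,175,245)&lid.__invert__(); r=cv2.minAreaRect(big(fl)); P=cast("top",cv2.boxPoints(r),.172); print("flap",r,P,P.mean(0),np.linalg.norm(np.roll(P,-1,0)-P,axis=1))
bd=(H>12)&(H<28)&(V>195)&reg(355,490,230,290); r=cv2.minAreaRect(big(cv2.morphologyEx(bd.astype(np.uint8),cv2.MORPH_CLOSE,np.ones((5,5))))); P=cast("top",cv2.boxPoints(r),.016); print("board",r,P,P.mean(0),np.linalg.norm(np.roll(P,-1,0)-P,axis=1))
E
```

```text
red 152 ((461.8778076171875, 259.94390869140625), (23.82024574279785, 13.083656311035156), 2.8624050617218018) [[ 0.46638727 -0.34869055]]
blue 1 ((432.0, 261.0), (0.0, 0.0), 0.0) [[ 0.4636426 -0.2780975]]Traceback (most recent call last):
  File "<stdin>", line 14, in <module>
  File "h.py", line 14, in big
    c,_=cv2.findContours(mask.astype(np.uint8),cv2.RETR_EXTERNAL,cv2.CHAIN_APPROX_NONE); return max(c,key=cv2.contourArea)
                                                                                                ~~~^^^^^^^^^^^^^^^^^^^^^^^
ValueError: max() iterable argument is empty
```

View pics/crop1.png

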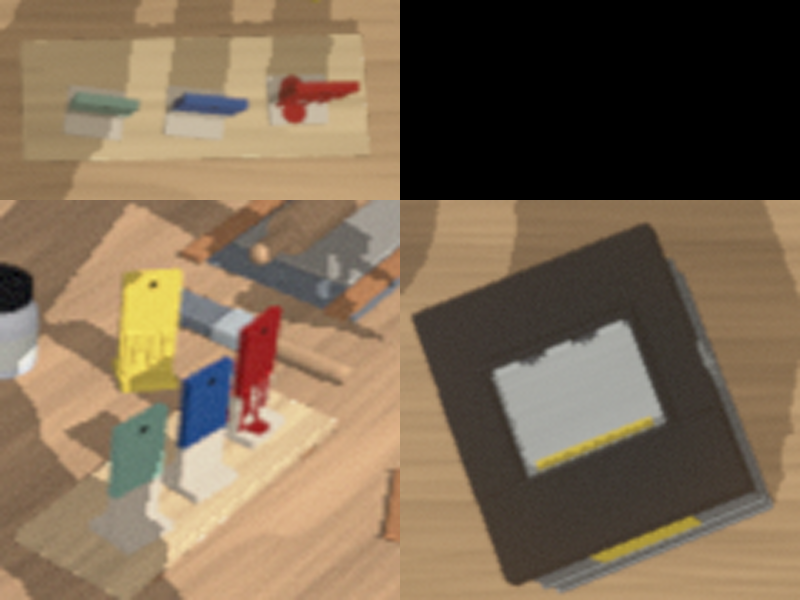

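The crop confirms it: upright T tile with runs, on the board's right end. Top view has it at about (462,260), side view at (411,212). The flap's yellow strip is on the bin's lower image side, at about (197,226). Now the numbers.

```bash
python3 - <<'E'
from h import *
t=cv2.imread("pics/top0.png"); s=cv2.imread("pics/side0.png")
yy,xx=np.mgrid[:480,:640]
reg=lambda x0,x1,y0,y1:(xx>x0)&(xx<x1)&(yy>y0)&(yy<y1)
def ch(im): return [im[...,i].astype(int) for i in range(3)]
b,g,r=ch(t); b2,g2,r2=ch(s); mx=np.maximum(np.maximum(r,g),b)
red=(r>100)&(r>2*g)&(r>2*b)&reg(430,490,235,290); blue=(b>1.4*r)&(b>80)&reg(400,450,240,290); gr=(g>r+12)&(b>r+5)&reg(365,410,240,290)
for k,m in(("red",red),("blue",blue),("green",gr)):
    q=cv2.minAreaRect(big(m)); print(k,m.sum(),q,cast("top",q[0],.126)); B=cv2.boxPoints(q); print(cast("top",B,.126).round(4).tolist())
print("red rows per column",[(x,yy[red&(xx==x)].min(),yy[red&(xx==x)].max()) for x in range(445,480) if (red&(xx==x)).any()])
for k,m in(("red",(r2>90)&(r2>2*g2)&(r2>2*b2)&reg(395,425,190,240)),("blue",(b2>1.4*r2)&(b2>80)&reg(380,410,200,245))):
    c=big(m); p=cv2.approxPolyDP(c,3,True)[:,0]; print("side",k,m.sum(),p.tolist()); print(cast("side",p,.126).round(4).tolist())
def rect(k,m,z):
    q=cv2.minAreaRect(big(cv2.morphologyEx(m.astype(np.uint8),cv2.MORPH_CLOSE,np.ones((9,9))))); B=cv2.boxPoints(q); P=cast("top",B,z)
    print(k,B.round(1).tolist(),P.round(4).tolist(),P.mean(0).round(4),np.linalg.norm(np.roll(P,-1,0)-P,axis=1).round(3))
rect("lid",(mx<75)&reg(125,262,145,278),.176)
gray=(mx-np.minimum(np.minimum(r,g),b)<25)&(mx>110)
yel=(r>130)&(b<0.55*r)&(g>0.7*r)&reg(160,235,200,240)
rect("flap",(gray|yel)&reg(155,228,175,242),.172); rect("strip",yel,.172)
rect("board",(r>185)&(g>150)&(b<.85*r)&reg(358,484,234,286),.016)
E
```

```text
red 185 ((460.88873291015625, 255.66122436523438), (14.194698333740234, 26.33028793334961), 61.189208984375) [[ 0.47657698 -0.34671191]]
[[0.4762, -0.3114], [0.5067, -0.367], [0.477, -0.382], [0.4467, -0.3266]]
blue 101 ((426.1036376953125, 261.0670471191406), (21.865446090698242, 4.969419002532959), 6.340191841125488) [[ 0.46343684 -0.26416394]]
[[0.4603, -0.2378], [0.4721, -0.2393], [0.4665, -0.2906], [0.4548, -0.2889]]Traceback (most recent call last):
  File "<stdin>", line 9, in <module>
  File "h.py", line 14, in big
    c,_=cv2.findContours(mask.astype(np.uint8),cv2.RETR_EXTERNAL,cv2.CHAIN_APPROX_NONE); return max(c,key=cv2.contourArea)
                                                                                                ~~~^^^^^^^^^^^^^^^^^^^^^^^
ValueError: max() iterable argument is empty
```

```bash
cat > m.py <<'E'
from h import *
t=cv2.imread("pics/top0.png"); s=cv2.imread("pics/side0.png")
yy,xx=np.mgrid[:480,:640]
reg=lambda x0,x1,y0,y1:(xx>x0)&(xx<x1)&(yy>y0)&(yy<y1)
def ch(im): return [im[...,i].astype(int) for i in range(3)]
b,g,r=ch(t); b2,g2,r2=ch(s); mx=np.maximum(np.maximum(r,g),b)
red=(r>100)&(r>2*g)&(r>2*b)&reg(430,490,235,290)
print("red cols",[(x,int(yy[red&(xx==x)].min()),int(yy[red&(xx==x)].max())) for x in range(445,480) if (red&(xx==x)).any()])
for k,m in(("red",(r2>90)&(r2>2*g2)&(r2>2*b2)&reg(395,425,190,240)),("blue",(b2>1.4*r2)&(b2>80)&reg(380,410,200,245))):
    c=big(m); p=cv2.approxPolyDP(c,2,True)[:,0]; print("side",k,m.sum(),p.tolist()); print(cast("side",p,.126).round(4).tolist())
def rect(k,m,z):
    if not m.any(): print(k,"none"); return
    q=cv2.minAreaRect(big(cv2.morphologyEx(m.astype(np.uint8),cv2.MORPH_CLOSE,np.ones((9,9))))); B=cv2.boxPoints(q); P=cast("top",B,z)
    print(k,B.round(1).tolist(),P.round(4).tolist(),P.mean(0).round(4),np.linalg.norm(np.roll(P,-1,0)-P,axis=1).round(3))
rect("lid",(mx<75)&reg(125,262,145,278),.176)
gray=(mx-np.minimum(np.minimum(r,g),b)<25)&(mx>110)
yel=(r>130)&(b<0.55*r)&(g>0.7*r)&reg(160,235,200,240)
rect("flap",(gray|yel)&reg(155,228,175,242),.172); rect("strip",yel,.172)
rect("board",(r>185)&(g>150)&(b<.85*r)&reg(358,484,234,286),.016)
E
python3 m.py
```

```text
red cols [(450, 254, 261), (451, 253, 265), (452, 253, 266), (453, 252, 267), (454, 253, 267), (455, 253, 267), (456, 254, 266), (457, 254, 265), (458, 254, 259), (459, 254, 259), (460, 254, 259), (461, 254, 259), (462, 254, 259), (463, 254, 259), (464, 254, 259), (465, 254, 259), (466, 254, 258), (467, 254, 258), (468, 254, 258), (469, 254, 258), (470, 254, 258), (471, 254, 257), (472, 254, 257), (473, 254, 256), (474, 254, 256), (475, 254, 256)]
side red 228 [[416, 199], [406, 207], [407, 228], [408, 221], [413, 220]]
[[0.4782, -0.379], [0.4746, -0.3225], [0.411, -0.2377], [0.4286, -0.2674], [0.4211, -0.2812]]
side blue 239 [[403, 214], [391, 219], [389, 237], [401, 231]]
[[0.4596, -0.2865], [0.4696, -0.2426], [0.4223, -0.1704], [0.4148, -0.2149]]
lid [[132.10000610351562, 180.39999389648438], [217.8000030517578, 147.10000610351562], [254.5, 241.5], [168.8000030517578, 274.79998779296875]] [[0.6463, 0.4286], [0.7275, 0.2297], [0.5022, 0.1368], [0.425, 0.3306]] [0.5753 0.2814] [0.215 0.244 0.209 0.242]
flap [[160.8000030517578, 199.6999969482422], [208.60000610351562, 180.8000030517578], [222.8000030517578, 216.89999389648438], [175.10000610351562, 235.8000030517578]] [[0.601, 0.3598], [0.6465, 0.2494], [0.5603, 0.2127], [0.5157, 0.322]] [0.5809 0.286 ] [0.119 0.094 0.118 0.093]
strip [[177.3000030517578, 231.3000030517578], [216.39999389648438, 215.60000610351562], [217.60000610351562, 218.39999389648438], [178.39999389648438, 234.0]] [[0.5262, 0.3173], [0.5633, 0.2276], [0.5568, 0.2248], [0.5197, 0.3144]] [0.5415 0.271 ] [0.097 0.007 0.097 0.007]
board [[383.0, 237.0], [483.0, 237.0], [483.0, 285.0], [383.0, 285.0]] [[0.5372, -0.1735], [0.5379, -0.4332], [0.4134, -0.4281], [0.4123, -0.172]] [ 0.4752 -0.3017] [0.26  0.125 0.256 0.125]
```

```bash
cat > go.py <<'E'
import sys; from h import *
from scipy.spatial.transform import Rotation as R
# target: x y z (m), angle of tool y axis (deg, world), tool down
x,y,z,a=map(float,sys.argv[1:5]); s=get_state()
R0=R.from_rotvec(s["tool_rot"]); ya=np.radians(a); Y=np.array([np.cos(ya),np.sin(ya),0]); Z=np.array([0,0,-1.]); X=np.cross(Y,Z)
Rt=R.from_matrix(np.c_[X,Y,Z])
print("t",s["time"],"pos",s["position"].round(4),"F",s["ft_force"].round(1),"w",s["grip_width"],"gf",s["grip_force"],"yang",np.degrees(np.arctan2(*R0.as_matrix()[[1,0],1])).round(1))
print("shift mm",(R0.inv().apply(np.array([x,y,z])-s["position"])*1000).round(1),"dr",(R0.inv()*Rt).as_rotvec().round(4), "j",np.round(s["joint_positions"],2))
E
python3 go.py .475 -.354 .22 6
```

```text
t 0.1 pos [ 0.2835 -0.5844  0.2386] F [ 1.1 -0.4  0.3] w 0.9970750524662839 gf 0.0 yang -64.1
shift mm [ 272.8 -123.7   18.7] dr [-1.6000e-03 -1.0000e-03 -1.2237e+00] j [ 1.13  0.32 -0.07  1.45  0.02  1.37 -0.06]
```

send_rows --xyz '[[30,-14,2],[60,-27,4],[90,-41,6],[120,-55,8],[150,-68,10],[180,-82,12],[210,-96,14],[240,-109,16],[273,-124,19],[273,-124,19]]' --dr '[[0,0,-0.122],[0,0,-0.244],[0,0,-0.366],[0,0,-0.488],[0,0,-0.61],[0,0,-0.732],[0,0,-0.854],[0,0,-0.976],[0,0,-1.1],[0,0,-1.22]]' --jaw 60 --grip_force 40

```text
time: 0.93
position: [0.4809, -0.345, 0.2199]
tool_rot: [-2.085, -2.348, -0.009]
ft_force: [0.5, 0.9, -0.2]
grip_width: 0.689
grip_force: 0.0
```

```bash
python3 go.py .475 -.354 .11 6; python3 - <<'E'
from h import *
t=get_image("top");s=get_image("side")
o=np.zeros((500,800,3),np.uint8); o[:,:400]=cv2.resize(t[200:320,410:506][:,:,::-1],(400,500),interpolation=cv2.INTER_CUBIC); o[:,400:]=cv2.resize(s[130:255,345:445][:,:,::-1],(400,500),interpolation=cv2.INTER_CUBIC)
cv2.imwrite("pics/c2.png",o)
E
```

```text
t 0.9333 pos [ 0.4809 -0.345   0.2199] F [ 0.5  0.9 -0.2] w 0.6889425956865335 gf 0.0 yang 6.8
shift mm [ -8.8  -7.2 109.8] dr [ 0.0031 -0.005   0.0141] j [ 0.91  0.23 -0.39  1.62  0.08  1.31  0.63]
```

View pics/c2.png

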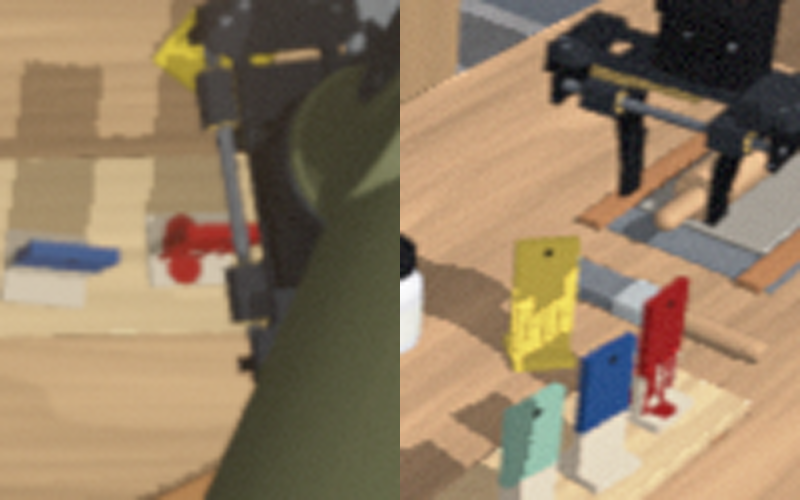

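The red tile stands below the jaws, with the fingers straddling it (side crop about (660,330)). Down part-way first, to see where the arm settles.

send_rows --xyz '[[0,0,0],[0,0,15],[0,0,30],[0,0,45],[0,0,60],[0,0,60],[0,0,60],[0,0,60],[0,0,60],[0,0,60]]' --dr '[[0,0,0],[0,0,0],[0,0,0],[0,0,0],[0,0,0],[0,0,0],[0,0,0],[0,0,0],[0,0,0],[0,0,0]]'

```text
time: 1.87
position: [0.4756, -0.3547, 0.1618]
tool_rot: [2.106, 2.328, -0.0]
ft_force: [-0.5, 0.3, 0.7]
grip_width: 0.691
grip_force: 0.0
```

```bash
python3 go.py .475 -.354 .11 6
```

```text
t 1.8667 pos [ 0.4756 -0.3547  0.1618] F [-0.5  0.3  0.7] w 0.6910786159796135 gf 0.0 yang 5.7
shift mm [ 0.8 -0.6 51.8] dr [ 0.0013  0.0016 -0.0047] j [ 0.91  0.27 -0.37  1.69  0.11  1.2   0.61]
```

send_rows --xyz '[[0,0,12],[0,0,24],[0,0,36],[0,0,46],[0,0,52],[0,0,52],[0,0,52],[0,0,52],[0,0,52],[0,0,52]]' --dr '[[0,0,0],[0,0,0],[0,0,0],[0,0,0],[0,0,0],[0,0,0],[0,0,0],[0,0,0],[0,0,0],[0,0,0]]' --jaw 28

```text
time: 2.7
position: [0.4756, -0.3543, 0.1093]
tool_rot: [2.106, 2.33, -0.0]
ft_force: [0.1, -0.2, 0.2]
grip_width: 0.322
grip_force: 0.0
```

```bash
python3 go.py .475 -.354 .11 6; python3 - <<'E'
from h import *
t=get_image("top");s=get_image("side")
o=np.zeros((500,800,3),np.uint8); o[:,:400]=cv2.resize(t[200:320,410:506][:,:,::-1],(400,500),interpolation=cv2.INTER_CUBIC); o[:,400:]=cv2.resize(s[150:250,370:450][:,:,::-1],(400,500),interpolation=cv2.INTER_CUBIC)
cv2.imwrite("pics/c3.png",o)
E
```

```text
t 2.7 pos [ 0.4756 -0.3543  0.1093] F [ 0.1 -0.2  0.2] w 0.32174090753960155 gf 0.0 yang 5.8
shift mm [ 0.4 -0.6 -0.7] dr [ 0.0009  0.001  -0.0037] j [ 0.91  0.32 -0.37  1.74  0.13  1.1   0.6 ]
```

View pics/c3.png

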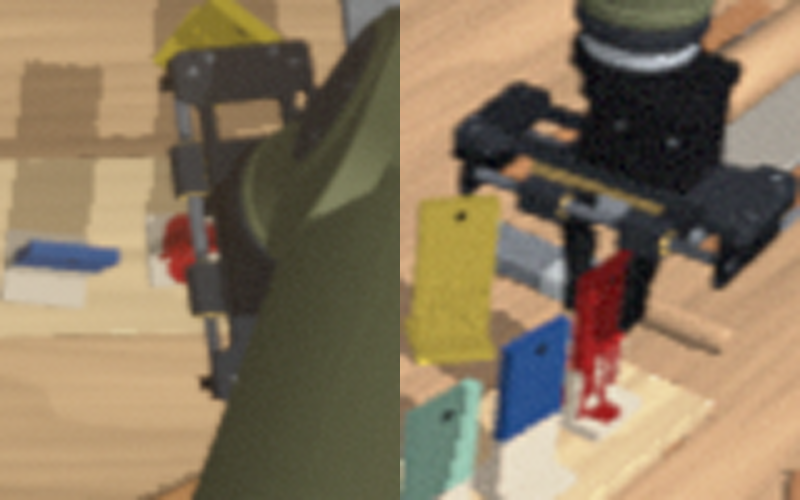

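The red web stands between the fingers (side crop about (600,290)), and blue and green are clear. Close.

send_rows --xyz '[[0,0,0],[0,0,0],[0,0,0],[0,0,0],[0,0,0],[0,0,0],[0,0,0],[0,0,0],[0,0,0],[0,0,0]]' --dr '[[0,0,0],[0,0,0],[0,0,0],[0,0,0],[0,0,0],[0,0,0],[0,0,0],[0,0,0],[0,0,0],[0,0,0]]' --jaw 0 --grip_force 45

```text
time: 3.63
position: [0.4751, -0.354, 0.1084]
tool_rot: [-2.106, -2.331, 0.0]
ft_force: [0.1, -1.2, -0.8]
grip_width: 0.086
grip_force: 45.0
```

send_rows --xyz '[[0,0,-10],[0,0,-30],[0,0,-55],[0,0,-80],[0,0,-105],[0,0,-130],[0,0,-155],[0,0,-180],[0,0,-200],[0,0,-210]]' --dr '[[0,0,0],[0,0,0],[0,0,0],[0,0,0],[0,0,0],[0,0,0],[0,0,0],[0,0,0],[0,0,0],[0,0,0]]'

```text
time: 4.47
position: [0.4761, -0.3544, 0.3227]
tool_rot: [2.103, 2.327, 0.0]
ft_force: [-0.3, 0.5, -0.7]
grip_width: 0.09
grip_force: 45.0
```

```bash
python3 go.py .578 .284 .32 22.3
```

```text
t 4.4667 pos [ 0.4761 -0.3544  0.3227] F [-0.3  0.5 -0.7] w 0.08998363488412568 gf 44.954665205441415 yang 5.8
shift mm [624.8 165.9   1. ] dr [ 0.0031  0.0042 -0.2881] j [ 0.92  0.19 -0.38  1.46  0.07  1.5   0.64]
```

send_rows --xyz '[[15,4,0],[45,12,0],[80,21,0],[115,31,0],[150,40,0],[185,49,0],[220,58,0],[255,68,0],[290,77,0],[320,85,0]]' --dr '[[0,0,-0.015],[0,0,-0.03],[0,0,-0.045],[0,0,-0.06],[0,0,-0.075],[0,0,-0.09],[0,0,-0.105],[0,0,-0.12],[0,0,-0.135],[0,0,-0.15]]'

```text
time: 5.3
position: [0.5263, -0.0227, 0.3171]
tool_rot: [-1.919, -2.484, 0.001]
ft_force: [0.0, 0.4, -2.1]
grip_width: 0.089
grip_force: 45.0
```

```bash
python3 go.py .578 .284 .32 22.3
```

```text
t 5.3 pos [ 0.5263 -0.0227  0.3171] F [ 0.   0.4 -2.1] w 0.08862482731515021 gf 44.95350861456245 yang 14.6
shift mm [283.7 127.5  -2.8] dr [-0.0019 -0.0014 -0.1339] j [ 0.61  0.07 -0.65  1.61  0.04  1.48  0.22]
```

send_rows --xyz '[[35,15,0],[70,30,0],[105,46,0],[140,61,0],[175,76,0],[210,91,0],[245,106,0],[270,117,0],[285,124,0],[290,126,0]]' --dr '[[0,0,-0.015],[0,0,-0.03],[0,0,-0.045],[0,0,-0.06],[0,0,-0.075],[0,0,-0.09],[0,0,-0.105],[0,0,-0.12],[0,0,-0.13],[0,0,-0.138]]'

```text
time: 6.13
position: [0.5747, 0.2901, 0.3165]
tool_rot: [-1.737, -2.613, 0.001]
ft_force: [-1.0, 0.1, -1.2]
grip_width: 0.091
grip_force: 45.0
```

send_rows --xyz '[[0,0,3],[0,0,6],[0,0,9],[0,0,12],[0,0,15],[0,0,15],[0,0,15],[0,0,15],[0,0,15],[0,0,15]]' --dr '[[0,0,0],[0,0,0],[0,0,0],[0,0,0],[0,0,0],[0,0,0],[0,0,0],[0,0,0],[0,0,0],[0,0,0]]'

```text
time: 6.97
position: [0.5776, 0.2851, 0.3038]
tool_rot: [1.75, 2.609, 0.0]
ft_force: [0.4, 0.5, -1.9]
grip_width: 0.084
grip_force: 45.0
```

```bash
python3 go.py .578 .284 .286 22.3; python3 - <<'E'
from h import *
t=get_image("top");s=get_image("side")
o=np.zeros((500,800,3),np.uint8); o[:,:400]=cv2.resize(t[125:300,120:260][:,:,::-1],(400,500),interpolation=cv2.INTER_CUBIC); o[:,400:]=cv2.resize(s[150:375,130:310][:,:,::-1],(400,500),interpolation=cv2.INTER_CUBIC)
cv2.imwrite("pics/c4.png",o)
E
```

```text
t 6.9667 pos [0.5776 0.2851 0.3038] F [ 0.4  0.5 -1.9] w 0.08442000119533723 gf 44.954799665138125 yang 22.3
shift mm [-1.2 -0.1 17.8] dr [ 0.0004  0.     -0.0002] j [ 0.11  0.39 -0.83  1.34  0.29  1.53 -0.31]
```

View pics/c4.png

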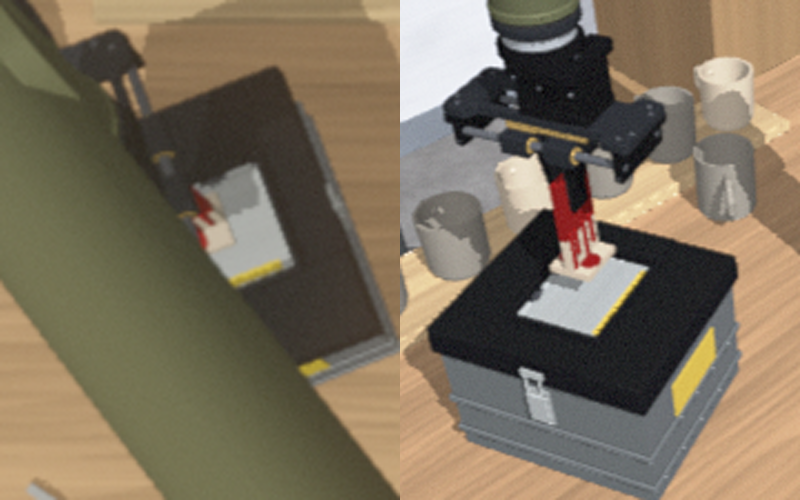

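The tile hangs over the throat (side crop foot at about (583,262)) with its web along the hinge. I'll check the throat numerically in the side view.

```bash
python3 - <<'E'
from h import *
s=cv2.imread("pics/side0.png"); b,g,r=[s[...,i].astype(int) for i in range(3)]
mx=np.maximum(np.maximum(r,g),b); mn=np.minimum(np.minimum(r,g),b)
m=np.zeros((480,640),bool); m[255:308,175:250]=True; m&=(mx>100)
q=cv2.minAreaRect(big(m)); h=cv2.convexHull(big(m)); p=cv2.approxPolyDP(h,4,True)[:,0]; P=cast("side",p,.172)
print(p.tolist(),P.round(4).tolist(),P.mean(0))
u=np.radians(22.3); ex=np.array([np.cos(u),np.sin(u)]); ey=np.array([-ex[1],ex[0]]); c=np.array([.578,.284])
print("expected flap px",proj("side",[[*(c+ex*i*45+ey*j*59),.172] for i,j in((-1,-1),(-1,1),(1,1),(1,-1))]).round(1).tolist())
print("foot centre px expected",proj("side",[[.5776,.2851,.3038-.0933]]).round(1))
n=get_image("side")[:,:,::-1].astype(int)
print("tile web top etc seen; red centroid in crop")
E
```

```text
[[241, 270], [218, 300], [183, 291], [209, 261]] [[0.5629, 0.2205], [0.5215, 0.3181], [0.6013, 0.354], [0.6445, 0.252]] [0.58253    0.28615427]
expected flap px [[1276.0, -118.9], [142.7, -135.4], [1354.9, -148.5], [145.5, -119.5]]
foot centre px expected [[212.3 267.8]]
tile web top etc seen; red centroid in crop
```

Both views agree on the throat at about (.581,.286), well within clearance. Push down.

send_rows --xyz '[[0,2,8],[0,2,16],[0,2,24],[0,2,32],[0,2,40],[0,2,48],[0,2,56],[0,2,64],[0,2,70],[0,2,76]]' --dr '[[0,0,0],[0,0,0],[0,0,0],[0,0,0],[0,0,0],[0,0,0],[0,0,0],[0,0,0],[0,0,0],[0,0,0]]' --grip_force 55

```text
time: 7.95
position: [0.579, 0.286, 0.2278]
tool_rot: [1.75, 2.609, -0.0]
ft_force: [-2.3, -1.4, 4.0]
grip_width: 0.088
grip_force: 55.0
```

send_rows --xyz '[[0,0,8],[0,0,16],[0,0,24],[0,0,32],[0,0,40],[0,0,48],[0,0,56],[0,0,64],[0,0,72],[0,0,78]]' --dr '[[0,0,0],[0,0,0],[0,0,0],[0,0,0],[0,0,0],[0,0,0],[0,0,0],[0,0,0],[0,0,0],[0,0,0]]'

```text
time: 8.78
position: [0.5791, 0.2856, 0.1481]
tool_rot: [-1.75, -2.608, 0.002]
ft_force: [-1.2, -1.5, -0.3]
grip_width: 0.091
grip_force: 55.0
```

```bash
python3 go.py .58 .285 .15 22.3; python3 - <<'E'
from h import *
s=get_image("side")
cv2.imwrite("pics/c5.png",cv2.resize(s[200:350,130:310][:,:,::-1],(720,600),interpolation=cv2.INTER_CUBIC))
E
```

```text
t 8.7833 pos [0.5791 0.2856 0.1481] F [-1.2 -1.5 -0.3] w 0.09068270244699661 gf 54.98108264990151 yang 22.3
shift mm [-0.9  0.6 -1.9] dr [-0.0011  0.0001 -0.0002] j [ 0.1   0.49 -0.79  1.55  0.36  1.25 -0.36]
```

View pics/c5.png

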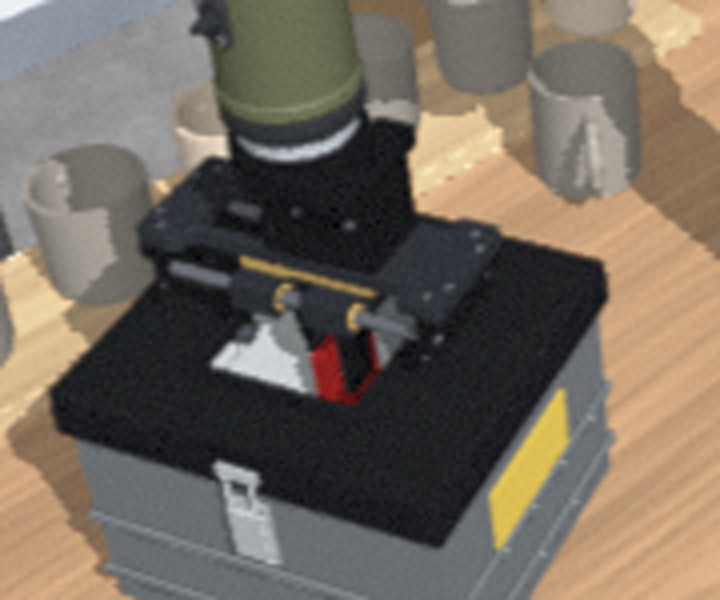

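The tile is held in the throat with its red web at about (335,370), and the flap is swung down beside it. Release, wait briefly, then lift.

send_rows --xyz '[[0,0,0],[0,0,0],[0,0,0],[0,0,0],[0,0,0],[0,0,0],[0,0,0],[0,0,0],[0,0,0],[0,0,0]]' --dr '[[0,0,0],[0,0,0],[0,0,0],[0,0,0],[0,0,0],[0,0,0],[0,0,0],[0,0,0],[0,0,0],[0,0,0]]' --jaw 32

```text
time: 9.67
position: [0.5781, 0.2854, 0.1491]
tool_rot: [-1.749, -2.608, 0.004]
ft_force: [-5.3, -2.0, -0.4]
grip_width: 0.363
grip_force: 2.1
```

```bash
python3 go.py .58 .285 .15 22.3; python3 - <<'E'
from h import *
s=get_image("side")
cv2.imwrite("pics/c6.png",cv2.resize(s[200:350,130:310][:,:,::-1],(720,600),interpolation=cv2.INTER_CUBIC))
E
```

```text
t 9.6667 pos [0.5781 0.2854 0.1491] F [-5.3 -2.  -0.4] w 0.36261325537662015 gf 2.1179342921823263 yang 22.3
shift mm [-1.1  1.6 -0.9] dr [-0.003   0.0004  0.0001] j [ 0.1   0.48 -0.79  1.55  0.36  1.26 -0.36]
```

View pics/c6.png

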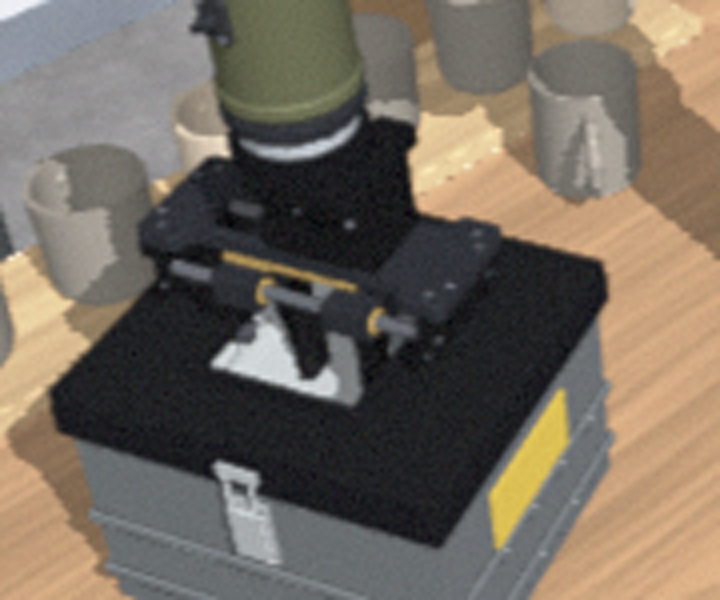

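The tile is gone and the flap leans on the fingers (about (310,370)). I'll lift out and away.

send_rows --xyz '[[0,0,-10],[0,0,-25],[0,0,-45],[0,0,-65],[0,0,-90],[0,0,-115],[0,0,-140],[0,0,-160],[0,0,-170],[0,0,-175]]' --dr '[[0,0,0],[0,0,0],[0,0,0],[0,0,0],[0,0,0],[0,0,0],[0,0,0],[0,0,0],[0,0,0],[0,0,0]]'

```text
time: 10.55
position: [0.5806, 0.2868, 0.3278]
tool_rot: [1.749, 2.606, 0.008]
ft_force: [-0.1, -0.7, -0.2]
grip_width: 0.372
grip_force: 0.0
```

send_rows --xyz '[[-30,0,0],[-60,0,0],[-90,0,0],[-120,0,0],[-150,0,0],[-180,0,0],[-200,0,0],[-210,0,0],[-210,0,0],[-210,0,0]]' --dr '[[0,0,0],[0,0,0],[0,0,0],[0,0,0],[0,0,0],[0,0,0],[0,0,0],[0,0,0],[0,0,0],[0,0,0]]'

```text
time: 11.38
position: [0.6587, 0.0924, 0.324]
tool_rot: [-1.749, -2.608, -0.001]
ft_force: [0.1, 0.6, 0.1]
grip_width: 0.364
grip_force: 0.0
```

```bash
python3 go.py .58 .285 .15 22.3; python3 - <<'E'
from h import *
cv2.imwrite("pics/c7.png",get_image("side")[:,:,::-1])
E
```

```text
t 11.3833 pos [0.6587 0.0924 0.324 ] F [0.1 0.6 0.1] w 0.3642875287674145 gf 0.0 yang 22.3
shift mm [207.8   0.3 174.3] dr [-0.0004 -0.0013  0.0002] j [ 0.35  0.42 -0.76  1.25  0.29  1.58  0.03]
```

View pics/c7.png

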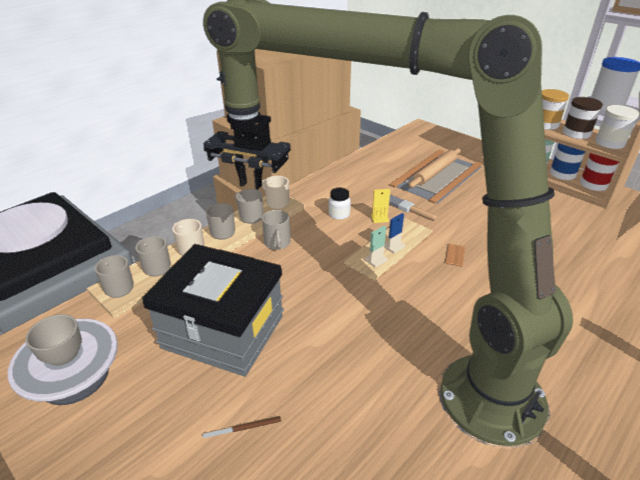

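The flap is shut at (212,280) and the red tile is gone. Blue (397,225) and green (378,240) still stand on the board, and everything else is in place. Handing in.

```bash
python3 -c "
from bench import *
print(close_job())"
```

```text
the job is handed in; nothing more can be done
None
```

The red tile was pushed through the flap and dropped into the shard bin, and the flap sprang shut; blue and green still stand on the board, nothing else was moved, and the job is handed in at about 11.4 s.

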